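# Set the running clearance on a bearing hub

### The job

The knurled end cap on the little bearing hub has only been started on its thread. Screw it down clockwise until it bottoms out on its collar, then back it off a quarter turn to give the bearing its running clearance, and keep it gripped there so that the locking screw can be set: finish while still holding the cap in the gripper. Leave the loose bearing, bush and spanner beside the hub alone.

Things in the scene. Friction and masses are not known exactly. Their poses are not given: they have to be found in the camera images.
- end_cap (a joint): how far the end cap is screwed out, in rad: 0 = bottomed out on the collar (a hard stop), growing as the cap is turned counter-clockwise seen from above; 1.57 = a quarter turn out. The right-hand thread lifts the cap 6 mm per full turn. It starts between 1.9 and 3.4, turns stiffly (about 0.1 N m of friction) and stays where it is left.
- cap_grip (a point): centre of the end cap, half-way up, on its vertical turning axis: a round knurled bare-metal cap, 46 mm across, 32 mm high, with a dark raised index bar on its flat top, pointing along the point's x; z is up. It will not come off the thread. Below the cap the hub is narrower for 20 mm (collar 40 mm across, neck 33 mm), then comes a 58 mm barrel
- hub_seat (a point): top centre of the collar of the hub, the seat on which the cap bottoms out, 62 mm above the surface; the hub is a grey flanged hub, fixed to the surface, with a square base 84 mm wide and 12 mm high, its sides along this point's x and y axes
- bearing: loose ball bearing lying flat beyond the hub, 52 mm across, 15 mm high; origin at the centre of its underside; to be left alone
- bush: loose flanged brass bush standing beyond the hub, 38 mm across, 34 mm high; origin at the centre of its underside; to be left alone
- spanner: loose chrome spanner lying flat on the robot's side of the hub, 126 mm long (along its y), 23 mm wide, 8 mm high; origin at the centre of its underside; to be left alone

How it is judged:
By the outcome, as a careful person would: the job done as asked, in the order asked, and still so for the second after the job is handed in, while the arm keeps its last pose, push and grip.
It also fails if it takes over 64 s, if anything falls off the work surface, if the arm or the gripper's body presses on something with over 40 N, if the wrist force passes 120 N, or if a joint passes its speed limit or range.

### The arm

A 6-joint arm with a two-finger parallel gripper is mounted at the origin on a cart in front of the work surface, level with it; the furniture and walls round the work are solid. World frame = base frame: x ahead of the robot, y to its left, z up, the work surface at z = 0. Lengths are in m, angles in rad, forces in N, time in s.
With the tool pointing down it reaches from about 0.3 to 0.775 m from the base axis. Payload 14.6 kg.
Tool frame: the origin (TCP) lies where the fingers leave the gripper's body, on its centre line; the fingertips stand 97 mm ahead of it and the grasp point (between the pads) lies 78 mm ahead of it; z points along the fingers, x is the direction in which the jaws open and shut, and the axes are right-handed (so a half turn about z gives the same grasp; the last joint's range is limited). The gripper opens to 94 mm and grips with 3 to 60 N. Pads are 16 mm wide; open, the fingers measure 119 mm over their backs; the gripper's body (75 mm by 177 mm) begins 78 mm behind the grasp point.
Start: joints at [-0.754, 0.3, 1.521, -0, 1.321, -0.067], TCP at [0.425, -0.349, 0.303] pointing down, gripper open.
Joint ranges: [-3.03, 3.03], [-0.79, 2.21], [0.23, 2.52], [-1.04, 4.18], [0, 3.07], [-2.55, 2.55]. Speed limits (rad/s): [2.22, 2.22, 2.57, 3.14, 3.14, 3.14].

### API

Orientations are given as a unit quaternion [w, x, y, z].
In Python, from plant import * gives the robot as it stands. Calls block until the motion is done:
- reach(position, orientation): joint-space move of the TCP to a pose.
- movel(position, rot=None, max_speed=0.15, contact_N=None): straight line of the TCP; rot=None keeps the orientation; max_speed is the mean speed in m/s. With contact_N (N) it stops when the force on the tool has changed by that much, and returns True; else False.
- set_joints(angles): joint-space move.
- gripper_to(opening, squeeze=None): finger opening in m; squeeze is the grip in N (None keeps the last); returns when the fingers have stopped.
- sleep(seconds).
- ik(position, orientation): joint angles nearest the present ones, or None.
- camera(name): name is "side" or "top"; returns a dict with "pixels" (420x560x3 uint8, red, green, blue), "camera_matrix" (3x3 intrinsics, pixels), "extrinsics" (4x4, takes a point from camera to world coordinates). Camera axes: x right, y down, z forward; pixel columns grow to the right and rows downward; lengths in m; the calibration is good to about 2 mm. A picture is of the moment at which its call begins. There is no depth.
A pose or a line that the arm cannot do raises PlanningError and nothing moves.
- hand_in(): hands the job in, once; it reports no verdict.
Readings, each from a call of its own:
- get_clock(): time.
- get_joints(): joint angles.
- get_qvel(): joint speeds.
- get_tau(): joint torques, N m.
- get_position(): TCP position.
- get_tool_rot(): TCP orientation.
- get_wrist_force(): force on the tool from outside, world axes, zero at the start.
- get_torque(): the same for the moment, N m.
- get_gripper_width(): finger opening in m.
Only numpy, scipy, OpenCV 4.12 (cv2) and the standard library are available. Lean on these libraries where they do the work, as an engineer would, in place of code of your own. Each camera call takes 0.05 s, during which the arm holds its last target. There are 200 camera calls.

## Working session

There is one attempt and no reset: what is moved stays moved. The work goes in short steps, each a Python script; the robot and the scene stay as the last script left them, time stands still between calls to the robot, and variables do not carry over. Pictures are saved under pics/ and viewed, about 8 in all and at most 12, crops included, and the job is handed in when it is done.

```bash
ls; mkdir -p pics
python3 - <<'E'
from plant import *
import cv2
for n in("top","side"):
    c=camera(n); cv2.imwrite(f"pics/{n}0.png",c["pixels"][:,:,::-1]); print(n,c["camera_matrix"].tolist(),c["extrinsics"].round(4).tolist())
print(get_clock(),get_tool_rot())
E
```

```text
pics
top [[457.55757961343716, 0.0, 272.97562035080693], [0.0, 457.55757961343716, 206.55966192317382], [0.0, 0.0, 1.0]] [[0.0202, -0.9867, 0.1613, 0.4589], [-0.9998, -0.0189, 0.0093, 0.0964], [-0.0061, -0.1615, -0.9869, 0.9328], [0.0, 0.0, 0.0, 1.0]]
side [[473.3167276357869, 0.0, 279.7932209972011], [0.0, 473.3167276357869, 203.23026731812598], [0.0, 0.0, 1.0]] [[-0.9769, -0.1003, 0.1886, 0.4287], [-0.2133, 0.5028, -0.8377, 0.7848], [-0.0108, -0.8586, -0.5126, 0.4862], [0.0, 0.0, 0.0, 1.0]]
0.1 [-1.85125926e-04  9.41578689e-01 -3.36792694e-01 -4.68394489e-04]
```

View pics/top0.png

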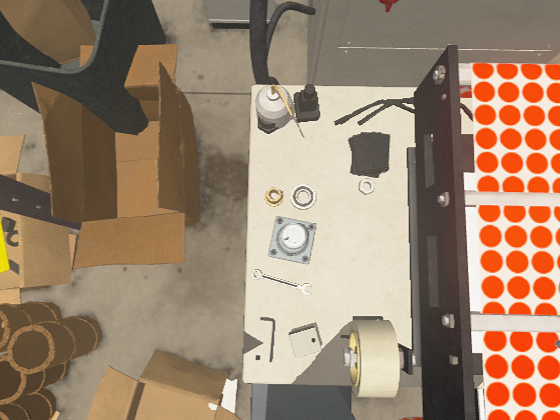

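View pics/side0.png

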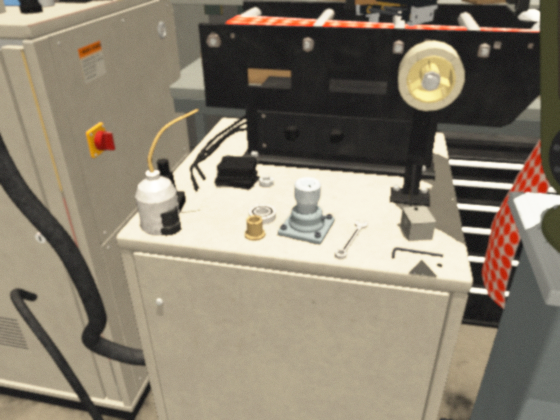

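Run:
```python
import cv2,numpy as np
t=cv2.imread("pics/top0.png")[210:270,260:325]; s=cv2.imread("pics/side0.png")[170:245,270:345]
a=cv2.resize(t,None,fx=6,fy=6,interpolation=cv2.INTER_CUBIC)
b=cv2.resize(s,None,fx=5,fy=5,interpolation=cv2.INTER_CUBIC)
o=np.zeros((380,780,3),np.uint8);o[:360,:390]=a;o[:375,400:775]=b
cv2.imwrite("pics/crop0.png",o)
```

```text
(no output)
```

View pics/crop0.png

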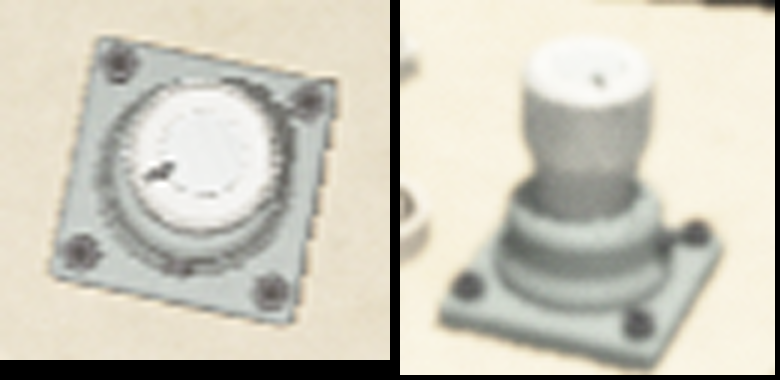

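```bash
cat > h.py <<'E'
from plant import *
import numpy as np, cv2
from scipy.spatial.transform import Rotation as R
K={"top":([457.5576,272.9756,206.5597],[[0.0202,-0.9867,0.1613,0.4589],[-0.9998,-0.0189,0.0093,0.0964],[-0.0061,-0.1615,-0.9869,0.9328]]),
"side":([473.3167,279.7932,203.2303],[[-0.9769,-0.1003,0.1886,0.4287],[-0.2133,0.5028,-0.8377,0.7848],[-0.0108,-0.8586,-0.5126,0.4862]])}
def ray(n,u,v):
    (f,cx,cy),E=K[n];E=np.array(E);d=E[:,:3]@[(u-cx)/f,(v-cy)/f,1];return E[:,3],d/np.linalg.norm(d)
def onz(n,u,v,z):
    o,d=ray(n,u,v);return o+d*(z-o[2])/d[2]
def tri(a,b):
    A=np.zeros((3,3));y=np.zeros(3)
    for o,d in(ray("top",*a),ray("side",*b)):
        P=np.eye(3)-np.outer(d,d);A+=P;y+=P@o
    return np.linalg.solve(A,y)
def quat(psi):  # tool down, tool x at world yaw psi
    c,s=np.cos(psi),np.sin(psi)
    q=R.from_matrix(np.array([[c,s,0],[s,-c,0],[0,0,-1]])).as_quat();return [q[3],*q[:3]]
def yaw():
    w,x,y,z=get_tool_rot();X=R.from_quat([x,y,z,w]).apply([1,0,0]);return np.arctan2(X[1],X[0])
E
python3 - <<'E'
from h import *
print("tri",tri((293.8,236.2),(308,184)))
print("top@.096",onz("top",293.8,236.2,.096),"side",onz("side",308,184,.096))
c=[onz("top",260+a/6,210+b/6,.012) for a,b in((97,37),(337,82),(293,323),(52,275))]
print("base",np.mean(c,0),[np.degrees(np.arctan2(*(c[i]-c[i-1])[1::-1])).round(1) for i in range(4)])
t=onz("top",260+158/6,210+173/6,.098)-onz("top",293.8,236.2,.098);print("bar",np.degrees(np.arctan2(t[1],t[0])))
print("yaw",yaw())
x,y=onz("top",293.8,236.2,.096)[:2]
for p in np.arange(-180,181,30):
    q=ik([x,y,.2],quat(np.radians(p)));print(p,None if q is None else np.round(q,2))
E
```

```text
tri [0.54088266 0.06471001 0.09068621]
top@.096 [0.54135335 0.06500672 0.096     ] side [0.53837776 0.07445256 0.096     ]
base [0.54244869 0.06447974 0.012     ] [np.float64(-9.5), np.float64(-99.6), np.float64(170.0), np.float64(79.9)]
bar 110.55898705657194
yaw -0.6870170878462815
-180 None
-150 None
-120 [ 0.05  0.4   1.64 -0.    1.1   2.15]
-90 [ 0.05  0.4   1.64 -0.    1.1   1.62]
-60 [ 0.05  0.4   1.64 -0.    1.1   1.1 ]
-30 [ 0.05  0.4   1.64 -0.    1.1   0.58]
0 [ 0.05  0.4   1.64 -0.    1.1   0.05]
30 [ 0.05  0.4   1.64 -0.    1.1  -0.47]
60 [ 0.05  0.4   1.64 -0.    1.1  -0.99]
90 [ 0.05  0.4   1.64 -0.    1.1  -1.52]
120 [ 0.05  0.4   1.64 -0.    1.1  -2.04]
150 None
180 None
```

Run:
```python
from h import *
print("wheel hub",tri((352,358),(431,80)))
print("post base side z0",onz("side",410,195,0))
print("frame bolt left/far, right/near",tri((438,75),(213,40)),tri((446,321),(505,46)), tri((443,199),(308,43)))
print("bottle",tri((270,92),(152,177)))
def proj(n,p):
    (f,cx,cy),E=K[n];E=np.array(E);c=E[:,:3].T@(np.array(p)-E[:,3]);return (f*c[:2]/c[2]+[cx,cy]).round()
for z in(.3,.2): print(proj("top",[.425,-.349,z]),proj("side",[.425,-.349,z]))
print(get_position())
```

```text
wheel hub [ 0.354154   -0.01300666  0.26105546]
post base side z0 [ 0.35256565 -0.09421205  0.        ]
frame bolt left/far, right/near [ 0.77016877 -0.14197971  0.28321249] [ 0.32352458 -0.11297353  0.30194051] [ 0.57922194 -0.1416089   0.28430981]
bottle [0.81300381 0.11336256 0.10300957]
[607. 314.] [392.  18.]
[561. 309.] [387.  63.]
[ 0.42513602 -0.34874911  0.30215309]
```

Run:
```python
from h import *
movel([.425,-.349,.50],max_speed=.3)
print(get_clock(),get_joints())
reach([.5417,.0648,.50],quat(np.radians(138)))
print(get_clock(),get_joints().round(3))
movel([.5417,.0648,.245],max_speed=.2)
print(get_clock(),get_position(),np.degrees(yaw()),get_wrist_force().round(2),get_torque().round(3))
o=np.zeros((420,560*2,3),np.uint8)
for i,n in enumerate(("top","side")):
    o[:,560*i:560*i+560]=camera(n)["pixels"][:,:,::-1]
cv2.imwrite("pics/a.png",cv2.resize(o,(800,300),interpolation=cv2.INTER_AREA))
```

```text
0.9083 [-7.54120395e-01  2.41681730e-01  1.15215242e+00  1.64360550e-05
  1.75027952e+00 -6.70893968e-02]
2.8833 [ 0.051  0.23   1.163 -0.     1.749 -2.356]
4.3083 [0.54197284 0.0647876  0.2459757 ] 137.99656450289487 [ 0.98  0.46 -0.34] [ 0.1   -0.051  0.013]
```

View pics/a.png

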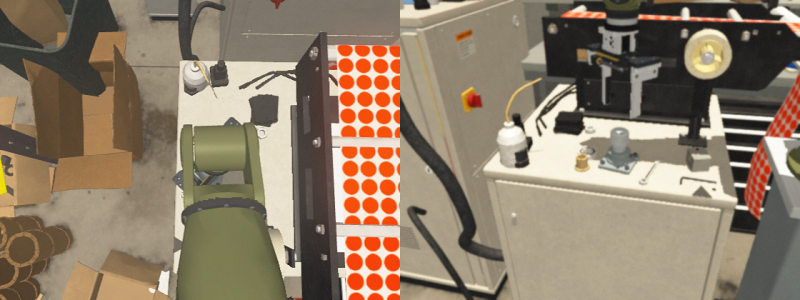

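Run:
```python
from h import *
print(movel([.5417,.0648,.158],max_speed=.12,contact_N=8), get_wrist_force().round(2))
f0=get_wrist_force()
gripper_to(.02,5); sleep(.2)
print(get_clock(),get_gripper_width(),get_position().round(4),(get_wrist_force()-f0).round(2),get_torque().round(3))
a=np.radians(138);print("jaw dir force",(get_wrist_force()-f0)[:2]@[np.cos(a),np.sin(a)])
c=camera("side")["pixels"][:,:,::-1];cv2.imwrite("pics/b.png",cv2.resize(c[100:260,220:400],None,fx=4,fy=4,interpolation=cv2.INTER_CUBIC)[:600])
```

```text
False [ 0.51 -0.15  0.78]
6.3333 0.045867863078144826 [0.5411 0.0654 0.1579] [-5.36  5.45  2.73] [1.055 0.981 0.053]
jaw dir force 7.628060109913776
```

View pics/b.png

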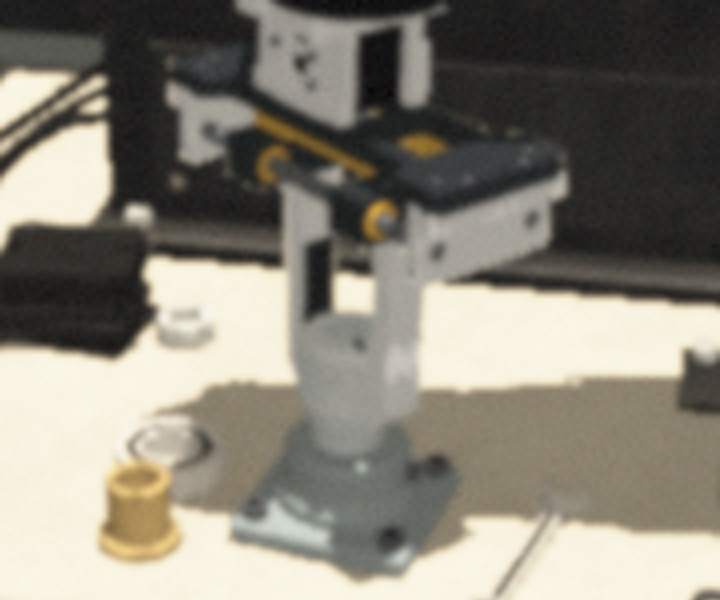

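```bash
cat >> h.py <<'E'
def centre(t,a,f0):
    """nudge target t along jaw direction until the lightly closed jaws feel no side force"""
    u=np.array([np.cos(a),np.sin(a)])
    for i in range(8):
        f=(get_wrist_force()-f0)[:2]@u
        print(i,"F",f.round(2),"w",get_gripper_width().round(4),"t",t[:2].round(4),"pos",get_position()[:2].round(4))
        if abs(f)<1: break
        t=t.copy();t[:2]+=u*np.clip(f*1e-4,-.0008,.0008)
        movel(t,max_speed=.02);sleep(.1)
    return t
E
python3 - <<'E'
from h import *
f0=np.array([.51,-.15,.78])
t=centre(np.array([.5417,.0648,.158]),np.radians(138),f0)
gripper_to(.056); movel(t,rot=quat(np.radians(48))); sleep(.1); f0=get_wrist_force(); print(f0,get_torque())
gripper_to(.02,5); sleep(.2)
t=centre(t,np.radians(48),f0); print(t.tolist(),get_clock())
gripper_to(.056); movel(t,rot=quat(np.radians(138)));sleep(.1)
print(get_clock(),get_wrist_force(),get_torque(),get_position(),get_joints().round(3))
E
```

```text
Traceback (most recent call last):
  File "h.py", line 25, in centre
    print(i,"F",f.round(2),"w",get_gripper_width().round(4),"t",t[:2].round(4),"pos",get_position()[:2].round(4))
                               ^^^^^^^^^^^^^^^^^^^^^^^^^
AttributeError: 'float' object has no attribute 'round'
```

```bash
sed -i 's/get_gripper_width().round(4)/round(get_gripper_width(),4)/' h.py
python3 - <<'E'
from h import *
f0=np.array([.51,-.15,.78])
t=centre(np.array([.5417,.0648,.158]),np.radians(138),f0)
gripper_to(.056); movel(t,rot=quat(np.radians(48))); sleep(.1); f0=get_wrist_force(); print(f0,get_torque())
gripper_to(.02,5); sleep(.2)
t=centre(t,np.radians(48),f0); print(t.tolist(),get_clock())
gripper_to(.056); movel(t,rot=quat(np.radians(138)));sleep(.1)
print(get_clock(),get_wrist_force(),get_torque(),get_position(),get_joints().round(3))
E
```

```text
0 F 8.17 w 0.0455 t [0.5417 0.0648] pos [0.5411 0.0654]
1 F 4.67 w 0.0462 t [0.5411 0.0653] pos [0.541  0.0654]
2 F 0.11 w 0.0462 t [0.5408 0.0656] pos [0.5408 0.0656]
[-0.54310446  0.54218202  0.18730855] [-0.00897311 -0.11571761  0.01764323]
0 F 8.47 w 0.0462 t [0.5408 0.0656] pos [0.5413 0.0663]
1 F 5.76 w 0.046 t [0.5413 0.0662] pos [0.5415 0.0664]
2 F -0.31 w 0.0456 t [0.5417 0.0667] pos [0.5416 0.0666]
[0.5416795519404256, 0.06667024788193837, 0.158] 10.6083
12.825 [-0.25585     0.10089515 -0.25286251] [ 0.147558   -0.08738763 -0.0342454 ] [0.54167487 0.0666729  0.15797583] [ 0.055  0.454  1.673  0.     1.015 -2.353]
```

Run:
```python
from h import *
c=np.array([.54168,.06667]);z0=.158
gripper_to(.02,55);sleep(.2)
print(get_gripper_width(),get_wrist_force().round(2),get_torque().round(3))
def go(d): movel([*c,z0-.006*(138-d)/360],rot=quat(np.radians(d)))
d=138
for s in(30,30,36): 
    d-=s;go(d);print(d,np.degrees(yaw()).round(2),get_torque().round(3),get_wrist_force().round(1),round(get_clock(),2))
base=get_torque()[2]
while d>-70:
    d-=4;go(d);T=get_torque()[2]
    print(d,np.degrees(yaw()).round(2),T.round(3),get_wrist_force().round(1),round(get_clock(),2))
    if abs(T-base)>.3: break
```

```text
0.04515547136061121 [ 1.16 -1.23 -0.26] [-0.113 -0.33  -0.026]
108 108.12 [-0.267 -0.547 -0.173] [ 1.6 -2.2 -1.5] 14.04
78 78.17 [-0.627 -0.667 -0.109] [ 3.2 -3.3 -1.7] 14.72
42 42.08 [-0.748 -0.687 -0.088] [ 3.9 -5.  -2.3] 15.49
38 38.06 -0.072 [ 2.2 -4.  -1. ] 15.74
34 34.06 -0.061 [ 3.4 -3.8 -1.4] 15.99
30 30.06 -0.072 [ 2.9 -4.6 -0.3] 16.24
26 26.06 -0.092 [ 3.3 -4.5 -1. ] 16.49
22 22.06 -0.107 [ 3.1 -5.  -1.1] 16.74
18 18.06 -0.171 [ 2.8 -5.1 -0.1] 16.99
14 14.06 0.007 [ 3.2 -4.4 -0.9] 17.24
10 10.19 1.326 [ 2.4 -4.7 -0.4] 17.49
```

Run:
```python
from h import *
c=np.array([.54168,.06667]);z0=.158
def go(d): movel([*c,z0-.006*(138-d)/360],rot=quat(np.radians(d)))
for d in(10,10.5,11,11.5,12,12.5,13,13.5,14):
    go(d);sleep(.1);print(d,np.degrees(yaw()).round(2),get_torque()[2].round(3),round(get_clock(),2))
```

```text
10 10.22 1.428 17.84
10.5 10.69 1.072 18.19
11 11.17 0.808 18.54
11.5 11.64 0.512 18.89
12 12.11 0.259 19.24
12.5 12.59 -0.043 19.59
13 13.09 -0.023 19.94
13.5 13.59 -0.034 20.29
14 14.09 -0.049 20.64
```

Run:
```python
from h import *
c=np.array([.54168,.06667]);z0=.158
def go(d): movel([*c,z0-.006*(138-d)/360],rot=quat(np.radians(d)))
go(11);sleep(.3);print(get_torque()[2],np.degrees(yaw()))
for d in(42,72,102.5):
    go(d);print(d,np.degrees(yaw()).round(2),get_torque().round(3),get_wrist_force().round(1),round(get_clock(),2))
sleep(.5);print(np.degrees(yaw()),get_gripper_width(),get_torque()[2],get_position())
o=[cv2.resize(camera(n)["pixels"][r[0]:r[0]+100,r[1]:r[1]+100,::-1],None,fx=4,fy=4,interpolation=cv2.INTER_CUBIC) for n,r in(("side",(150,260)),("top",(190,245)))]
cv2.imwrite("pics/c.png",np.hstack(o))
```

```text
0.7830748424802451 11.16404549992961
42 42.11 [-0.746 -0.711  0.127] [ 3.2 -4.6 -1.6] 21.88
72 72.11 [-0.67  -0.679  0.044] [ 2.  -4.2 -2. ] 22.56
102.5 102.42 [-0.581 -0.762  0.111] [ 4.3 -3.1 -0.8] 23.24
102.40318899750142 0.04528394092243502 0.06028042991644475 [0.54176778 0.06661743 0.15745681]
```

View pics/c.png

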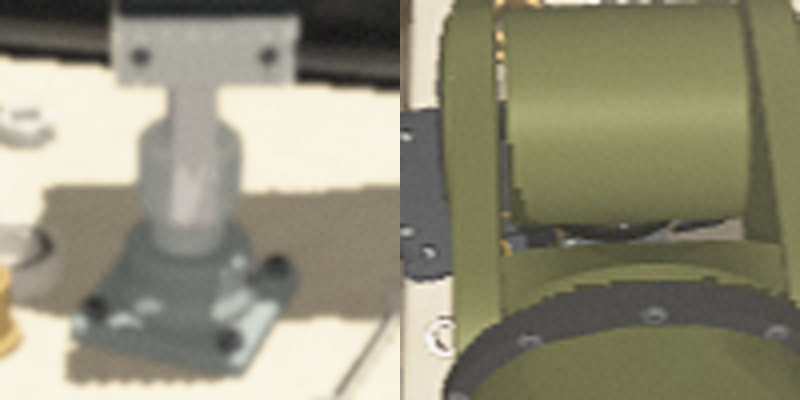

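Run:
```python
from h import *
print(get_clock(),get_gripper_width(),np.degrees(yaw()));hand_in()
```

```text
23.8417 0.04481512699445533 102.40480006120796
the job is handed in; nothing more can be done
```

I screwed the cap down clockwise about 125.5° (2.19 rad) in one grip until it hit the hard stop. I then backed it off a quarter turn and handed the job in at 23.8 s, still gripping the cap at 55 N.

**Stop:** The torque on the wrist rose to about 1.4 N m with no sign of slipping. It fell back to zero at a tool angle of 12.5–12.6°, so I took that as the stop.

**Back-off:** I finished at a tool angle of 102.4°, which is 89.8–89.9° out from the stop. The finger opening was 45 mm on the 46 mm cap. Forces I read along the way stayed under about 10 N. I did not go near the bearing, bush or spanner, and the parts of them visible in the last side picture looked unmoved.

**Checks that failed or disagreed:**
- The index bar was hidden by the finger at the end, so the final angle rests on the tool angle and the no-slip torque readings, not on sight.
- My rough reading of the bar from the first picture differs by about 5° from the stop I felt. That comparison assumes the bar lines up with the hub's side when the cap is bottomed.
- The small turning torques, about 0.1 N m, had the opposite sign to what thread friction should give. I did not find out why.

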